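# Complete the matched pair of pillow blocks in the marking fixture and bolt it down

## Robot

A 7-joint arm with a two-finger parallel gripper is mounted at the origin on the work surface. World frame = base frame: x ahead of the robot, y to its left, z up, the work surface at z = 0. Lengths are in m, angles in rad, forces in N, time in s.
With the tool pointing down it reaches from about 0.425 to 0.875 m from the base axis. Payload 4.7 kg.
Tool frame: the origin (TCP) lies midway between the tips of the shut fingers; the grasp point (between the pads) lies 19 mm behind it; z points along the fingers, x is the direction in which the jaws open and shut, and the axes are right-handed (so a half turn about z gives the same grasp; the last joint's range is limited). The gripper opens to 87 mm and grips with 3 to 60 N. Pads are 19 mm wide; open, the fingers measure 117 mm over their backs; the gripper's body (75 mm by 190 mm) begins 51 mm behind the grasp point.
Start: joints at [-1.222, 0.321, -0.07, 1.45, 0.023, 1.371, -0.057], TCP at [0.214, 0.614, 0.223] pointing down, gripper open.
Joint ranges: [-2.86, 2.86], [-0.3, 2.09], [-1.38, 1.24], [0.06, 2.45], [-1.56, 4.7], [0.09, 2.05], [-2.69, 2.69]. Speed limits (rad/s): [2.57, 2.57, 3.14, 3.14, 3.14, 3.14, 3.14].

## Interface

Orientations are given as a rotation vector (axis times angle).
In Python, from bench import get_state, eyes, ticket gives the robot as it stands.
- The arm moves only by the tool carry_out, never from a script. Its argument "motion" is a list of rows, each a list of 2 entries, a list of its own where there are three numbers: the shift along the world's x, y, z in m, then the turn about the world's z in rad. A call has 1 to 20 rows; each row is the pose to reach, as a shift and turn from the pose commanded when the call began; what a row does not reach only later rows make up. A row lasts 1/10 s, in which the tool goes at most 50 mm and 8.59 degrees, less where a joint would pass 70% of its speed; a pose out of reach is approached as far as the arm can. A call with a gripper value outside its range is refused whole. "grip" is the gripper command: -1 is fully open, 1 is shut, values between are in proportion, set as the call begins (left out, the last holds). The fingers move at their own pace and stop on an object; "squeeze" is the grip in N (left out, the last holds). Time passes only in rows, so rows that repeat a pose let the fingers close. It gives the time, the measured TCP pose, the force and the opening at its end, in the units of the state.
- get_state(): the state, without advancing time (a new reading comes with each control period).
- eyes.get_image(name): name is "scene" or "top" or "wrist"; returns a dict with "pixels" (400x640x3 uint8, blue, green, red), "mtx" (3x3 intrinsics, pixels), "extrinsics" (4x4, takes a point from camera to world coordinates). Camera axes: x right, y down, z forward; pixel columns grow to the right and rows downward; lengths in m; the calibration is good to about 2 mm. A picture is of the moment at which its call begins. There is no depth.
- ticket.close_job(): hands the job in, once; it reports no verdict.
The state is a dict: "time": time; "joint_positions": joint angles; "qd": joint speeds; "joint_torque": joint torques, N m; "position": TCP position; "tool_rot": TCP orientation; "ft_force": force on the tool from outside, world axes, zero at the start; "torque": the same for the moment, N m; "grip_width": opening from 0.0 (shut) to 1.0 (fully open).
Only numpy, scipy, OpenCV 4.12 (cv2) and the standard library are available. Lean on these libraries where they do the work, as an engineer would, in place of code of your own. Each camera call takes 0.05 s, during which the arm holds its last target. There are 200 camera calls.

## Task

The marking fixture already holds one pillow block. Take the block of the same colour from the plywood stock rack, set it upright and fully down in the fixture's empty seat, then slide the hold-down bolt fully home into its keeper so that it locks both blocks. Leave the block already in the fixture, the wrong-colour blocks and everything else where they are.

Things in the scene. Friction and masses are not known exactly. Their poses are not given: they have to be found in the camera images.
- fixture: Aluminium plate 100 (x) x 300 (y, from -160 to +140) x 12 mm thick, fixed. Origin on its underside; z up. On it in a row along y: the bolt with its knob (y -130 drawn back, -63 home), its guide (y -22 to -8), two identical seats (y = +10 and +90, x = 0), the keeper, a dark steel arch (y +113 to +137, top 42 above the bench).
- seat_taken (a point): Centre of the floor of the seat nearer the knob (fixture y = +10 mm, plate top, 12 above the bench), axes as the fixture's; a block stands here from the start.
- seat_empty (a point): Floor centre of the empty seat (12 mm above the bench), where a seated block's origin lies; axes as the fixture's. Block length along x. End cheeks 64 apart inside (x), 8 thick, 34 wide, 45 high: no finger fits between cheek and hump. Beside them (|x| 22 to 32) lips 10 high, 22 apart inside (y): 2 mm play each way. Room for fingers at the flat faces.
- bolt (a joint): Travel (m) of the steel hold-down rod, 8 mm diameter, along fixture y at x = +25.5, axis 30 above the bench. 0 = drawn back; grows to fixture +y; 0.067 = stop, fully home in the keeper. Starts at 0 to 0.012, short of the empty seat. 2.5 N friction, stays where left. Passes 2 mm above the foot of a block that is fully down, over both seats.
- bolt_knob (a point): Centre of the top of the bolt's black upright knob (14 mm diameter, 34 mm of it free below this point, over a 22 x 24 mm dark carriage; top 70 mm above the bench). Moves with the bolt along fixture y.
- stock_rack: Plywood rack, fixed: floor 120 (x) x 110 (y) x 12 mm thick, origin at centre of its underside. Two slots at y = -22.5 and +22.5, each with a block, its length along the rack's x. The fences beside each slot are 52 long (x), 40 high above the floor, 22 apart inside: a block can be taken only by its foot's ends, which stick out 4 mm past the fences.
- stock_blue: Blue pillow block (bearing housing), upright, 160 g, symmetric. Foot 60 (x) x 18 (y) x 12 high; round-topped hump on it 38 wide (x), 18 thick, top 38 above the underside; bore along y. Grip the foot's ends or the flat faces (18 apart). Origin: centre of underside, z up. In one of the rack's slots (which one varies).
- stock_red: Red pillow block (bearing housing), upright, 160 g, symmetric. Foot 60 (x) x 18 (y) x 12 high; round-topped hump on it 38 wide (x), 18 thick, top 38 above the underside; bore along y. Grip the foot's ends or the flat faces (18 apart). Origin: centre of underside, z up. In the rack's other slot.
- mate_blue: Blue pillow block (bearing housing), upright, 160 g, symmetric. Foot 60 (x) x 18 (y) x 12 high; round-topped hump on it 38 wide (x), 18 thick, top 38 above the underside; bore along y. Grip the foot's ends or the flat faces (18 apart). Origin: centre of underside, z up. Starts in the fixture's taken seat or on the black tray; leave it.
- mate_red: Red pillow block (bearing housing), upright, 160 g, symmetric. Foot 60 (x) x 18 (y) x 12 high; round-topped hump on it 38 wide (x), 18 thick, top 38 above the underside; bore along y. Grip the foot's ends or the flat faces (18 apart). Origin: centre of underside, z up. Starts on the tray or in the taken seat, where mate_blue is not; leave it.
- tray: Black plastic parking tray, fixed, 100 (x) x 60 (y) x 12 mm to its floor, rims 6 mm higher along the long sides; beyond the fixture (its +x side), holding the block that is not part of the job. Origin: centre of its underside.
- bearing: Loose steel bearing ring lying flat, 62 mm outside diameter, 18 high; a bystander beyond the clear strip of bench between rack and fixture. Origin: centre of its underside.
- screwdriver: Screwdriver lying on the bench close to the robot, 170 mm long along its x; a bystander.
Things that resemble listed ones, but are neither listed nor needed, are in the scene too. Leave any white or yellow look-alike of the stock_red alone. What is shaped like the mate_blue but turquoise or white is not meant.

How it is judged:
On the way, in this order (a step that is already met when the one before it is completed fails the run):
1. the block of the same colour as the one in the fixture stands fully down in the empty seat, the bolt not yet shot (((horizontal distance between mate_blue and seat_taken below 0.02 m and horizontal distance between stock_blue and seat_empty below 0.005 m and z of stock_blue in the frame of seat_empty between -0.003 and 0.003 m and angle between stock_blue's own z axis and vertical below 0.06 rad and angle between the x axis of stock_blue and the x axis of fixture, either way round below 0.1 rad) or (horizontal distance between mate_red and seat_taken below 0.02 m and horizontal distance between stock_red and seat_empty below 0.005 m and z of stock_red in the frame of seat_empty between -0.003 and 0.003 m and angle between stock_red's own z axis and vertical below 0.06 rad and angle between the x axis of stock_red and the x axis of fixture, either way round below 0.1 rad)) and value of joint bolt below 0.02 m), for 0.2 s.
2. the bolt is fully home in its keeper (value of joint bolt above 0.061 m), for 0.2 s.
At the end, for the whole second after the job is handed in: The same-colour stock block stands in the formerly empty seat: within 5 mm of its centre, underside within 3 mm of the floor, upright to 0.06 rad, in line to 0.1 rad, at rest; its mate is still in the other seat; the bolt is home (above 0.061 m of 0.067) (((horizontal distance between mate_blue and seat_taken below 0.02 m and horizontal distance between stock_blue and seat_empty below 0.005 m and z of stock_blue in the frame of seat_empty between -0.003 and 0.003 m and angle between stock_blue's own z axis and vertical below 0.06 rad and angle between the x axis of stock_blue and the x axis of fixture, either way round below 0.1 rad and linear speed of stock_blue below 0.02 m/s) or (horizontal distance between mate_red and seat_taken below 0.02 m and horizontal distance between stock_red and seat_empty below 0.005 m and z of stock_red in the frame of seat_empty between -0.003 and 0.003 m and angle between stock_red's own z axis and vertical below 0.06 rad and angle between the x axis of stock_red and the x axis of fixture, either way round below 0.1 rad and linear speed of stock_red below 0.02 m/s)) and value of joint bolt above 0.061 m); the robot touches nothing.
It fails at once if a block that was in the fixture or on the tray is moved (more than 12 mm) (distance of any of mate_blue, mate_red from where it was at the start of the episode above 0.012 m).
It fails at once if the stock block of the other colour is moved (more than 15 mm) ((horizontal distance between mate_blue and seat_taken below 0.02 m and distance of stock_red from where it was at the start of the episode above 0.015 m) or (horizontal distance between mate_red and seat_taken below 0.02 m and distance of stock_blue from where it was at the start of the episode above 0.015 m)).
It fails at once if the bearing ring or the screwdriver is moved (more than 20 mm) (distance of any of bearing, screwdriver from where it was at the start of the episode above 0.02 m).
It also fails if it takes over 72 s, if anything falls off the work surface, if the arm or the gripper's body presses on something with over 40 N, if the wrist force passes 120 N, or if a joint passes its speed limit or range.

## Working session

There is one attempt and no reset: what is moved stays moved. The work goes in short steps, Python scripts to look and compute and a tool call to move; the robot and the scene stay as the last step left them, time stands still between calls to the robot, and variables do not carry over. Pictures are saved under pics/ and viewed, about 8 in all and at most 12, crops included, and the job is handed in when it is done.

Besides the shell and the picture viewer there is one more tool, called after "Call:" by a JSON object that holds its "name" and its "arguments". carry_out: Moves the arm, as the interface text tells. Its arguments: {"type":"object","properties":{"motion":{"type":"array","items":{"type":"array"}},"grip":{"type":"number"},"squeeze":{"type":"number"}},"required":["motion"]}

```bash
mkdir -p pics
cat > h.py <<'E'
import numpy as np, cv2
from bench import get_state, eyes, ticket
def shot(name,fn):
    d=eyes.get_image(name); cv2.imwrite('pics/'+fn+'.png',d['pixels']); np.savez('pics/'+fn+'.npz',**{k:np.array(v) for k,v in d.items()}); return d
def ray(d,uv,z):
    K,T=np.array(d['mtx']),np.array(d['extrinsics']); r=T[:3,:3]@np.linalg.solve(K,[uv[0],uv[1],1]); o=T[:3,3]
    return o+r*(z-o[2])/r[2]
def proj(d,p):
    K,T=np.array(d['mtx']),np.array(d['extrinsics']); c=T[:3,:3].T@(np.array(p)-T[:3,3]); q=K@c; return q[:2]/q[2]
E
python3 - <<'E'
from h import *
a=shot('top','top1'); b=shot('scene','scene1'); print(get_state())
print(a['extrinsics'],a['mtx'])
E
```

```text
{'time': 0.1, 'joint_positions': array([-1.22190224,  0.32173052, -0.07007583,  1.45157669,  0.02261915,
        1.37079584, -0.05688931]), 'qd': array([-1.74125598e-04, -3.12590096e-05,  4.79660642e-04, -3.90576577e-03,
       -7.75961994e-05, -7.85428381e-04, -3.06600491e-04]), 'joint_torque': array([-2.10900826e-04, -4.92575383e+01, -4.05522035e-01, -3.13397527e+01,
       -6.40920061e-02,  3.96713137e-02,  7.79858942e-05]), 'position': array([0.21346552, 0.61341361, 0.22157085]), 'tool_rot': array([ 2.55959684e+00,  1.81967267e+00, -2.09558746e-03]), 'ft_force': array([0.21132337, 0.11387351, 0.98412377]), 'torque': array([-0.04199367, -0.01124305,  0.01444764]), 'grip_width': 0.9998939674855306}
[[ 0.00644016 -0.99549347  0.09461121  0.44273233]
 [-0.99987189 -0.0050241   0.01519768 -0.01894416]
 [-0.01465385 -0.09469697 -0.99539829  1.14564356]
 [ 0.          0.          0.          1.        ]] [[473.56717956   0.         314.07563089]
 [  0.         473.56717956 199.58465539]
 [  0.           0.           1.        ]]
```

View pics/top1.png

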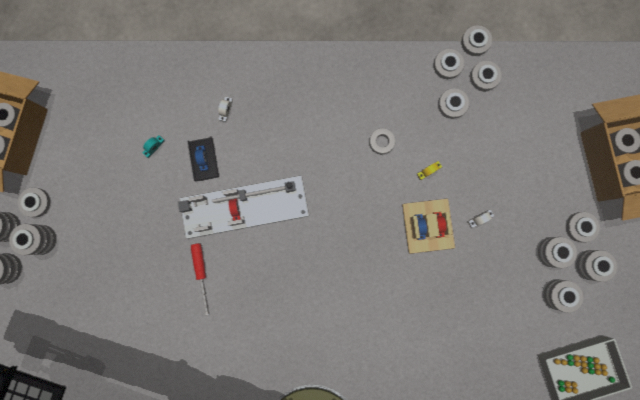

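View pics/scene1.png

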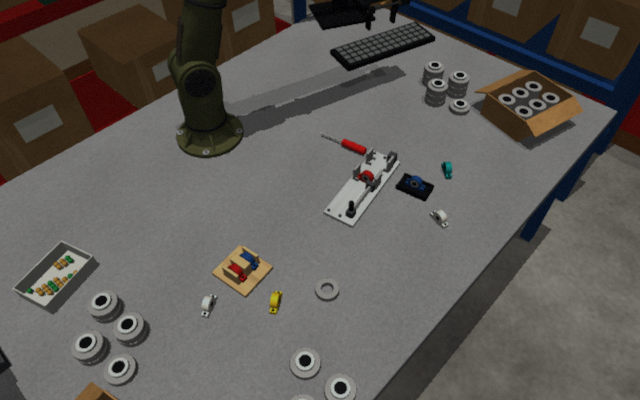

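The top view shows the red mate in the fixture at about (235,210). The red stock block is in the rack slot nearer the right, about (442,225), and the blue one at about (421,226). I'll zoom in on both for corners.

Run:
```python
from h import *
d=np.load('pics/top1.npz'); im=d['pixels']
a=cv2.resize(im[165:245,170:315],None,fx=5,fy=5,interpolation=cv2.INTER_CUBIC)
b=cv2.resize(im[190:260,390:470],None,fx=5,fy=5,interpolation=cv2.INTER_CUBIC)
c=np.zeros((760,730,3),np.uint8); c[:400,:725]=a; c[405:755,:400]=b
cv2.imwrite('pics/crop1.png',c)
```

```text
(no output)
```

View pics/crop1.png

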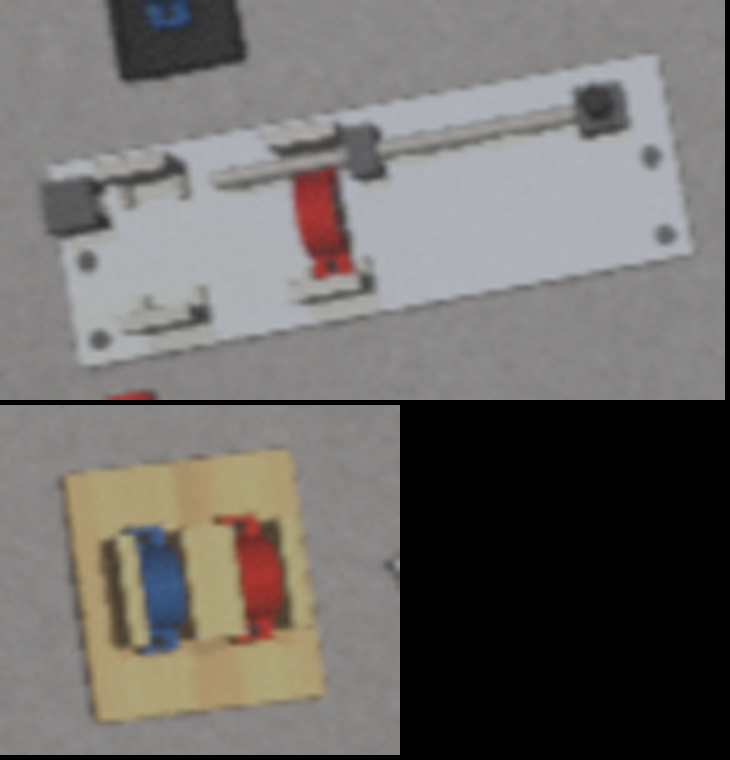

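```bash
cat >> h.py <<'E'
def fit(obj,img):
    o=np.array(obj);i=np.array(img);mo,mi=o.mean(0),i.mean(0);a=o-mo;b=i-mi
    th=np.arctan2((a[:,0]*b[:,1]-a[:,1]*b[:,0]).sum(),(a*b).sum()); R=np.array([[np.cos(th),-np.sin(th)],[np.sin(th),np.cos(th)]])
    t=mi-R@mo; return th,R,t,(a@R.T-b)
E
python3 - <<'E'
from h import *
d=np.load('pics/top1.npz')
F=[((50,140),(47,165)),((-50,140),(82,367)),((50,-160),(657,55)),((-50,-160),(691,253))]
P=[ray(d,(170+u/5-.4,165+v/5-.4),.012)[:2] for _,(u,v) in F]
th,R,t,e=fit([np.array(f)/1e3 for f,_ in F],P); print('fix',th,t,e)
for n,p in dict(empty=(0,.09),taken=(0,.01),knob0=(.0255,-.13)).items(): print(n,t+R@p)
F=[((60,55),(62,475)),((60,-55),(290,450)),((-60,-55),(325,693)),((-60,55),(98,720))]
P=[ray(d,(390+u/5-.4,190+(v-405)/5-.4),.012)[:2] for _,(u,v) in F]
th2,R,t,e=fit([np.array(f)/1e3 for f,_ in F],P); print('rack',th2,t,e)
print('red',t+R@[0,-.0225])
k=ray(d,(170+597/5-.4,165+102/5-.4),.07);print('knob',k)
from scipy.spatial.transform import Rotation as Ro
s=get_state();print(Ro.from_rotvec(s['tool_rot']).as_matrix().round(3))
E
```

```text
fix 0.18794002172866076 [0.53100588 0.17806323] [[ 0.00031557  0.00016871]
 [-0.00075029  0.00159471]
 [ 0.00145075 -0.00013082]
 [-0.00101603 -0.0016326 ]]
empty [0.51419068 0.26647843]
taken [0.52913753 0.18788714]
knob0 [0.58034549 0.05511668]
rack 0.12423094111849846 [ 0.49008555 -0.27444737] [[ 9.26657374e-04 -1.44442211e-05]
 [ 1.97105742e-03 -8.85802712e-05]
 [-1.35842699e-03 -7.56234628e-04]
 [-1.53928781e-03  8.59259120e-04]]
red [ 0.49287356 -0.29677397]
knob [0.57823511 0.05513255 0.07      ]
[[ 0.329  0.944 -0.   ]
 [ 0.944 -0.329 -0.002]
 [-0.002  0.    -1.   ]]
```

Call:
{"name": "carry_out", "arguments": {"motion": [[[0.16,-0.24,0],-0.6],[[0.16,-0.24,0],-0.6],[[0.16,-0.24,0],-0.6],[[0.16,-0.24,0],-0.6],[[0.16,-0.24,0],-0.6],[[0.16,-0.24,0],-0.6],[[0.317,-0.48,0],-1.11],[[0.317,-0.48,0],-1.11],[[0.317,-0.48,0],-1.11],[[0.317,-0.48,0],-1.11],[[0.317,-0.48,0],-1.11],[[0.317,-0.48,0],-1.11],[[0.317,-0.48,0],-1.11],[[0.28,-0.911,0],-1.11],[[0.28,-0.911,0],-1.11],[[0.28,-0.911,0],-1.11],[[0.28,-0.911,0],-1.11],[[0.28,-0.911,0],-1.11],[[0.28,-0.911,0],-1.11],[[0.28,-0.911,0],-1.11]], "grip": -1}}

```text
time: 2.1
position: [0.5002, -0.2156, 0.2225]
tool_rot: [-3.134, -0.2, -0.001]
ft_force: [0.7, 0.4, 0.3]
grip_width: 1.0
```

Call:
{"name": "carry_out", "arguments": {"motion": [[[-0.007,-0.04,0],0],[[-0.007,-0.08,-0.04],0],[[-0.007,-0.08,-0.06],0],[[-0.007,-0.08,-0.06],0],[[-0.007,-0.08,-0.06],0],[[-0.007,-0.08,-0.06],0]]}}

```text
time: 2.7
position: [0.495, -0.2936, 0.1639]
tool_rot: [3.135, 0.202, 0.003]
ft_force: [0.5, 0.9, 0.5]
grip_width: 1.001
```

Run:
```python
from h import *
d=shot('wrist','w1'); print(get_state()['position'],get_state()['tool_rot'],np.array(d['extrinsics']).round(3))
print(proj(d,[.493,-.297,.05]))
```

```text
[ 0.49516979 -0.29378121  0.16412736] [3.134801   0.20154861 0.0041851 ] [[ 0.992  0.123  0.035  0.486]
 [ 0.128 -0.96  -0.248 -0.226]
 [ 0.003  0.25  -0.968  0.327]
 [ 0.     0.     0.     1.   ]]
[317.27862926 202.26097446]
```

View pics/w1.png

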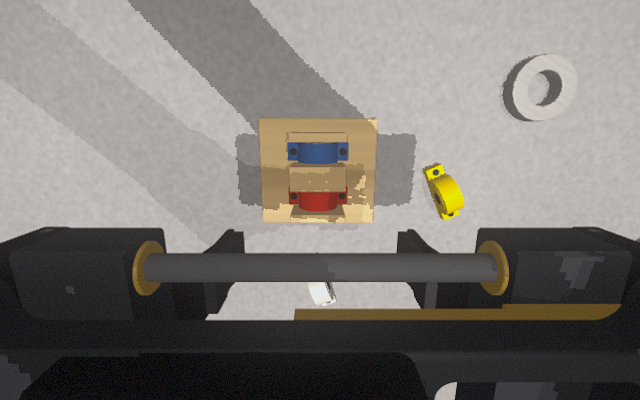

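The wrist view shows the rack at (260–377, 118–222). The red stock block is in the nearer slot, with its foot ends at about (288,197) and (347,197).

Run:
```python
from h import *
d=np.load('pics/w1.npz')
im=d['pixels'].astype(int); m=(im[...,2]-np.maximum(im[...,0],im[...,1])>50); m[215:]=0
ys,xs=np.where(m); ok=(xs>270)&(xs<360); ys,xs=ys[ok],xs[ok]; print(xs.min(),xs.max(),ys.min(),ys.max())
for s in (xs<xs.min()+10, xs>xs.max()-10): print(xs[s].min(),xs[s].max(),ys[s].min(),ys[s].max())
a,b=ray(d,(xs.min(),198),.024),ray(d,(xs.max()+1,198),.024); print(a,b,(a+b)/2,np.linalg.norm(a-b))
F=[((60,55),(375.5,118)),((60,-55),(373,222)),((-60,-55),(263,221)),((-60,55),(260,118.5))]
P=[ray(d,uv,.012)[:2] for _,uv in F]
th2,R,t,e=fit([np.array(f)/1e3 for f,_ in F],P); print('rack',th2,t,e,t+R@[0,-.0225])
```

```text
289 347 187 211
289 298 188 203
338 347 187 203
[ 0.46437776 -0.30285107  0.024     ] [ 0.52435749 -0.29517662  0.024     ] [ 0.49436763 -0.29901385  0.024     ] 0.06046871052671593
rack 0.1266444798029724 [ 0.49058996 -0.27439769] [[ 0.00239045  0.00089952]
 [ 0.00013262 -0.00035203]
 [-0.00014399 -0.00149714]
 [-0.00237908  0.00094965]] [ 0.49343185 -0.2967175 ]
```

Call:
{"name": "carry_out", "arguments": {"motion": [[[-0.001,-0.004,-0.04],0],[[-0.001,-0.004,-0.08],0],[[-0.001,-0.004,-0.1],0],[[-0.001,-0.004,-0.115],0],[[-0.001,-0.004,-0.125],0],[[-0.001,-0.004,-0.135],0],[[-0.001,-0.004,-0.143],0],[[-0.001,-0.004,-0.143],0],[[-0.001,-0.004,-0.143],0],[[-0.001,-0.004,-0.143],0]]}}

```text
time: 3.75
position: [0.4931, -0.2992, 0.0203]
tool_rot: [3.135, 0.198, 0.002]
ft_force: [0.4, -0.9, 0.5]
grip_width: 0.998
```

Call:
{"name": "carry_out", "arguments": {"motion": [[[0.001,0.001,-0.002],0],[[0.001,0.001,-0.004],0],[[0.001,0.001,-0.004],0]]}}

```text
time: 4.05
position: [0.4936, -0.2976, 0.0154]
tool_rot: [-3.135, -0.198, 0.0]
ft_force: [-0.9, -0.3, 0.5]
grip_width: 0.999
```

Call:
{"name": "carry_out", "arguments": {"motion": [[[0,0,0],0],[[0,0,0],0],[[0,0,0],0],[[0,0,0],0],[[0,0,0],0],[[0,0,0],0],[[0,0,0],0],[[0,0,0],0]], "grip": 1, "squeeze": 30}}

```text
time: 4.85
position: [0.4937, -0.2979, 0.0156]
tool_rot: [3.135, 0.198, 0.0]
ft_force: [0.5, 0.4, 0.8]
grip_width: 0.682
```

Call:
{"name": "carry_out", "arguments": {"motion": [[[0,0,0.01],0],[[0,0,0.025],0],[[0,0,0.05],0],[[0,0,0.08],0],[[0,0.03,0.08],0],[[0,0.07,0.08],0],[[0,0.11,0.08],0],[[0,0.15,0.08],0],[[0,0.19,0.08],0],[[0,0.2,0.06],0],[[0,0.2,0.03],0],[[0,0.2,0.01],0],[[0,0.2,0],0],[[0,0.2,0],0],[[0,0.2,0],0]]}}

```text
time: 6.35
position: [0.4945, -0.0982, 0.0167]
tool_rot: [3.135, 0.197, 0.003]
ft_force: [0.6, -0.5, -0.9]
grip_width: 0.684
```

Call:
{"name": "carry_out", "arguments": {"motion": [[[0,0,-0.005],0],[[0,0,-0.009],0],[[0,0,-0.0115],0],[[0,0,-0.0125],0],[[0,0,-0.0125],0],[[0,0,-0.0125],0]]}}

```text
time: 6.95
position: [0.4937, -0.0978, 0.0036]
tool_rot: [-3.135, -0.198, 0.0]
ft_force: [-3.2, 0.3, 6.1]
grip_width: 0.683
```

Run:
```python
from h import *
d=shot('scene','s2'); p=proj(d,[.494,-.098,.03]);print(p,get_state()['position'],get_state()['ft_force']); u,v=p.astype(int)
cv2.imwrite('pics/s2c.png',cv2.resize(d['pixels'][v-70:v+50,u-80:u+80],None,fx=4,fy=4,interpolation=cv2.INTER_CUBIC))
```

```text
[290.86634386 225.86055018] [ 0.49365677 -0.0977949   0.00354729] [-2.42391979  1.00070275  5.31892516]
```

View pics/s2c.png

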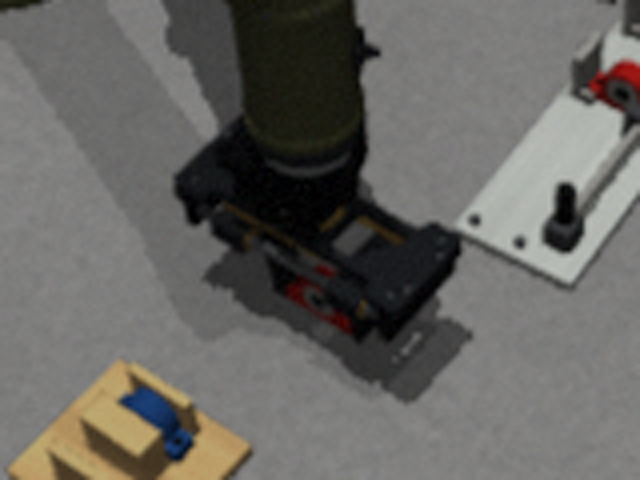

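Call:
{"name": "carry_out", "arguments": {"motion": [[[0,0,0.001],0],[[0,0,0.001],0],[[0,0,0.001],0],[[0,0,0.001],0],[[0,0,0.001],0]], "grip": -1}}

```text
time: 7.5
position: [0.4937, -0.0978, 0.004]
tool_rot: [3.135, 0.198, 0.0]
ft_force: [-0.2, 0.3, 0.7]
grip_width: 0.98
```

Call:
{"name": "carry_out", "arguments": {"motion": [[[0,0,0.03],0],[[0,0,0.075],0],[[0,0,0.075],0.15],[[0,0,0.075],0.3],[[0,0,0.075],0.45],[[0,0,0.075],0.6],[[0,0,0.075],0.75],[[0,0,0.075],0.9],[[0,0,0.075],1.05],[[0,0,0.075],1.2],[[0,0,0.075],1.35],[[0,0,0.075],1.5],[[0,0,0.075],1.57],[[0,0,0.075],1.57],[[0,0,0.075],1.57],[[0,0,0.075],1.57]]}}

```text
time: 9.1
position: [0.4937, -0.0979, 0.0791]
tool_rot: [-2.08, -2.355, -0.0]
ft_force: [0.3, -0.2, 0.7]
grip_width: 1.001
```

Run:
```python
from h import *
d=shot('wrist','w2'); s=get_state(); print(s['position'],s['tool_rot'],s['joint_positions'],proj(d,[.4937,-.0978,.038]))
d=shot('top','top2'); p=proj(d,[.4937,-.0978,.038]);print(p)
```

```text
[ 0.49364397 -0.09778281  0.07905106] [-2.07921631e+00 -2.35499583e+00 -6.42656009e-05] [-0.36935249  0.14189774  0.55034864  1.99547724 -0.08664017  1.02665521
  1.91646466] [320.27013339 223.82937685]
[354.91996373 222.93772078]
```

View pics/w2.png

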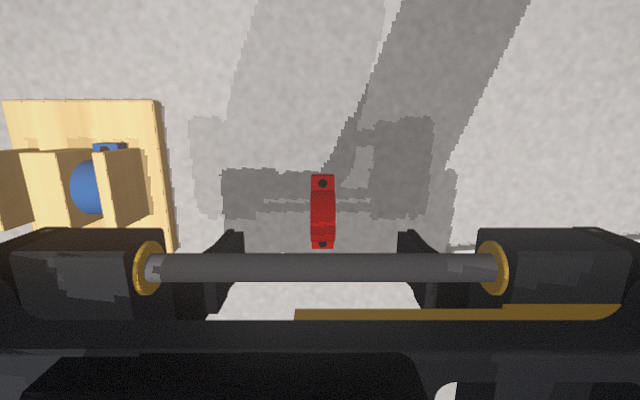

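The wrist view shows the red block upright on the bench at (322, 175–248), centred between the fingers.

Call:
{"name": "carry_out", "arguments": {"motion": [[[0,0,-0.03],0],[[0,0,-0.055],0],[[0,0,-0.065],0],[[0,0,-0.07],0],[[0,0,-0.07],0],[[0,0,-0.07],0]]}}

```text
time: 9.8
position: [0.4946, -0.098, 0.01]
tool_rot: [2.077, 2.355, 0.002]
ft_force: [0.2, 0.3, 1.0]
grip_width: 0.996
```

Call:
{"name": "carry_out", "arguments": {"motion": [[[0,0,0],0],[[0,0,0],0],[[0,0,0],0],[[0,0,0],0],[[0,0,0],0],[[0,0,0],0],[[0,0,0],0],[[0,0,0],0],[[0,0,0],0],[[0,0,0],0]], "grip": 1, "squeeze": 30}}

```text
time: 10.8
position: [0.4936, -0.0977, 0.0091]
tool_rot: [-2.078, -2.356, -0.0]
ft_force: [-0.8, -0.2, -0.7]
grip_width: 0.205
```

Call:
{"name": "carry_out", "arguments": {"motion": [[[0,0,0.03],0],[[0,0,0.075],0],[[0,0,0.12],0],[[0,0,0.16],0],[[0.01,0.045,0.17],0.062],[[0.02,0.09,0.17],0.062],[[0.03,0.135,0.17],0.062],[[0.04,0.18,0.17],0.062],[[0.05,0.225,0.17],0.062],[[0.06,0.27,0.17],0.062],[[0.07,0.315,0.17],0.062],[[0.075,0.35,0.17],0.062],[[0.076,0.365,0.17],0.062],[[0.076,0.365,0.17],0.062],[[0.076,0.365,0.17],0.062],[[0.076,0.365,0.17],0.062]]}}

```text
time: 12.4
position: [0.5702, 0.2641, 0.1792]
tool_rot: [2.008, 2.415, -0.001]
ft_force: [0.6, -0.4, -1.9]
grip_width: 0.204
```

Run:
```python
from h import *
d=shot('wrist','w3'); s=get_state(); print(s['position'],s['tool_rot'],s['grip_width'],proj(d,[.5142,.2665,.012]))
cv2.imwrite('pics/w3c.png',cv2.resize(d['pixels'][40:260,160:480],None,fx=2.5,fy=2.5,interpolation=cv2.INTER_CUBIC))
```

```text
[0.57019404 0.26438806 0.17935385] [ 2.00791144e+00  2.41527579e+00 -5.51898864e-04] 0.20573757537425183 [332.3435058  137.17795752]
```

View pics/w3c.png

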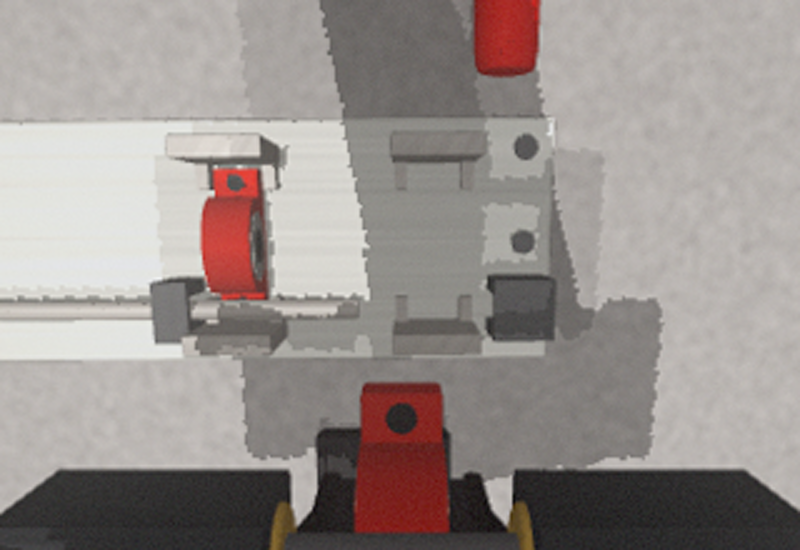

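Run:
```python
from h import *
d=np.load('pics/w3.npz'); c=lambda u,v:(160+u/2.5-.3,40+v/2.5-.3)
s=get_state(); print(s['position'], d['extrinsics'][:3,3])
L=[((-22,11),(461.5,190)),((-22,-11),(407.5,190)),((22,11),(460.5,295)),((22,-11),(408.5,295))]
P=[ray(d,c(*uv),.022)[:2] for _,uv in L]
th,R,t,e=fit([np.array(f)/1e3 for f,_ in L],P); print('seat',th,t,e.round(4))
F=[((-50,140),(553,117)),((50,140),(546,357))]
P=[ray(d,c(*uv),.012)[:2] for _,uv in F]
th,R,t,e=fit([np.array(f)/1e3 for f,_ in F],P); print('plate',th,t+R@[0,.09],e.round(4))
P=[ray(d,c(*uv),.012)[:2] for uv in((0,122),(553,117))];v=P[1]-P[0];print('edge yaw',-np.arctan2(v[0],v[1]))
P=[ray(d,c(*uv),.012)[:2] for uv in((0,360),(546,357))];v=P[1]-P[0];print('edge yaw',-np.arctan2(v[0],v[1]))
for z in(.170,.182): print('block end',[ray(d,c(u,383),z) for u in(361,442)])
print(ray(d,c(401,418),.182))
```

```text
[0.57019404 0.26438806 0.17935385] [0.50307158 0.25196401 0.3423028 ]
seat 0.19194993210066955 [0.51352499 0.26720681] [[-0.0009 -0.0001]
 [-0.0007 -0.0002]
 [ 0.0007  0.0002]
 [ 0.0009  0.    ]]
plate 0.20221810368354398 [0.51429003 0.26650624] [[-0.0003 -0.0001]
 [ 0.0003  0.0001]]
edge yaw 0.19154147102171898
edge yaw 0.18916774331287828
block end [array([0.54291648, 0.24950686, 0.17      ]), array([0.53948291, 0.26799252, 0.17      ])]
block end [array([0.54014149, 0.24967799, 0.182     ]), array([0.53694705, 0.26687621, 0.182     ])]
[0.54626838 0.25959872 0.182     ]
```

Call:
{"name": "carry_out", "arguments": {"motion": [[[-0.03,0.001,0],0.007],[[-0.056,0.0025,0],0.007],[[-0.056,0.0025,-0.03],0.007],[[-0.056,0.0025,-0.065],0.007],[[-0.056,0.0025,-0.09],0.007],[[-0.056,0.0025,-0.1],0.007],[[-0.056,0.0025,-0.1],0.007],[[-0.056,0.0025,-0.1],0.007],[[-0.056,0.0025,-0.1],0.007]]}}

```text
time: 13.35
position: [0.515, 0.2701, 0.0809]
tool_rot: [1.996, 2.425, 0.005]
ft_force: [1.3, -0.5, -1.0]
grip_width: 0.207
```

Run:
```python
from h import *
s=get_state(); r=s['tool_rot']; print(s['position'],2*np.arctan2(r[1],r[0])%np.pi-np.pi/2,s['ft_force'])
```

```text
[0.5149874  0.27008567 0.08093532] 0.19373294286955045 [ 1.29402212 -0.53433947 -0.9597106 ]
```

Call:
{"name": "carry_out", "arguments": {"motion": [[[-0.001,-0.002,0],0],[[-0.001,-0.002,0],0],[[-0.001,-0.002,0],0]]}}

```text
time: 13.65
position: [0.5129, 0.2678, 0.0796]
tool_rot: [1.996, 2.426, 0.001]
ft_force: [-1.5, 0.7, -2.2]
grip_width: 0.207
```

Call:
{"name": "carry_out", "arguments": {"motion": [[[0.001,-0.001,-0.01],-0.003],[[0.001,-0.001,-0.02],-0.003],[[0.001,-0.001,-0.028],-0.003],[[0.001,-0.001,-0.034],-0.003],[[0.001,-0.001,-0.034],-0.003]]}}

```text
time: 14.15
position: [0.5127, 0.2662, 0.0435]
tool_rot: [-1.999, -2.423, 0.004]
ft_force: [-1.5, 0.0, -1.4]
grip_width: 0.201
```

Call:
{"name": "carry_out", "arguments": {"motion": [[[0.0007,0.0003,-0.005],0],[[0.0007,0.0003,-0.01],0],[[0.0007,0.0003,-0.013],0],[[0.0007,0.0003,-0.016],0],[[0.0007,0.0003,-0.019],0],[[0.0007,0.0003,-0.0215],0],[[0.0007,0.0003,-0.0225],0],[[0.0007,0.0003,-0.0225],0]]}}

```text
time: 14.95
position: [0.5143, 0.2669, 0.0224]
tool_rot: [-1.999, -2.423, 0.0]
ft_force: [-0.3, -1.2, -1.3]
grip_width: 0.205
```

Call:
{"name": "carry_out", "arguments": {"motion": [[[0,0,-0.001],0],[[0,0,-0.002],0],[[0,0,-0.002],0],[[0,0,-0.002],0]]}}

```text
time: 15.35
position: [0.5146, 0.2671, 0.0211]
tool_rot: [1.999, 2.423, 0.001]
ft_force: [-0.8, -1.4, 2.7]
grip_width: 0.205
```

Call:
{"name": "carry_out", "arguments": {"motion": [[[0,0,0],0],[[0,0,0],0],[[0,0,0],0],[[0,0,0],0],[[0,0,0],0]], "grip": 0.1}}

```text
time: 15.85
position: [0.5144, 0.267, 0.0205]
tool_rot: [-1.999, -2.423, -0.0]
ft_force: [0.5, 0.6, 0.2]
grip_width: 0.437
```

Call:
{"name": "carry_out", "arguments": {"motion": [[[0,0,0.01],0],[[0,0,0.03],0],[[0,0,0.07],0],[[0,0,0.11],0],[[0.03,-0.02,0.14],0],[[0.06,-0.04,0.16],0],[[0.06,-0.04,0.16],0],[[0.06,-0.04,0.16],0],[[0.06,-0.04,0.16],0]]}}

```text
time: 16.75
position: [0.5731, 0.2279, 0.18]
tool_rot: [-1.997, -2.423, 0.001]
ft_force: [-0.3, 0.1, 0.2]
grip_width: 0.451
```

Run:
```python
from h import *
d=shot('wrist','w4'); s=get_state(); print(s['position'],s['ft_force'],s['grip_width'],proj(d,[.5142,.2665,.012]))
cv2.imwrite('pics/w4c.png',cv2.resize(d['pixels'][40:260,80:480],None,fx=2,fy=2,interpolation=cv2.INTER_CUBIC))
```

```text
[0.57281527 0.22806905 0.17967402] [-0.05754862 -0.31605309 -0.39935329] 0.44958429471312755 [366.22358526 141.42782893]
```

View pics/w4c.png

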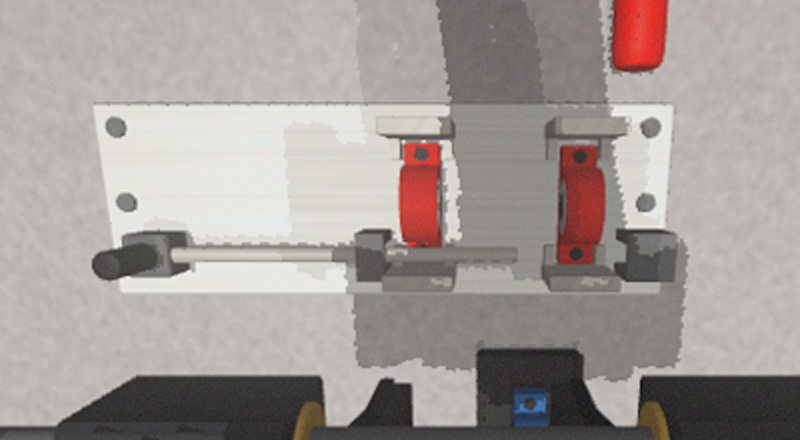

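The wrist view shows the new red block in the right-hand seat, level with its mate, with its foot between the lips at crop (578, 148–263). The knob top is at crop (107,265).

Run:
```python
from h import *
d=np.load('pics/w4.npz'); k=ray(d,(80+107/2-.25,40+265/2-.25),.07)[:2]; print('knob',k)
R=np.array([[np.cos(.19),-np.sin(.19)],[np.sin(.19),np.cos(.19)]]); t=np.array([.5139,.2669])
l=R.T@(k-t); l[1]+=.09; print('local',l,'on-axis',t+R@[.0255,l[1]-.09],'home',t+R@[.0255,-.063-.09])
q=ray(d,(80+517/2,40+255/2),.034)[:2]; l=R.T@(q-t); print('rod tip local',l+[0,.09])
```

```text
knob [0.57967503 0.05696605]
local [ 0.02494346 -0.12857823] on-axis [0.58022155 0.05707116] home [0.56783652 0.12146925]
rod tip local [0.02520014 0.05906328]
```

Call:
{"name": "carry_out", "arguments": {"motion": [[[0.002,-0.045,0],0],[[0.004,-0.09,0],0],[[0.006,-0.135,0],0],[[0.007,-0.171,0],0],[[0.007,-0.171,0],0],[[0.007,-0.171,-0.03],0],[[0.007,-0.171,-0.06],0],[[0.007,-0.171,-0.085],0],[[0.007,-0.171,-0.085],0],[[0.007,-0.171,-0.085],0],[[0.007,-0.171,-0.085],0]]}}

```text
time: 17.9
position: [0.5823, 0.0568, 0.0971]
tool_rot: [1.997, 2.423, 0.003]
ft_force: [-0.1, -0.9, 0.2]
grip_width: 0.452
```

Call:
{"name": "carry_out", "arguments": {"motion": [[[-0.002,0,-0.02],0],[[-0.002,0,-0.035],0],[[-0.002,0,-0.045],0],[[-0.002,0,-0.05],0],[[-0.002,0,-0.05],0],[[-0.002,0,-0.05],0]]}}

```text
time: 18.5
position: [0.5798, 0.056, 0.046]
tool_rot: [1.999, 2.423, 0.001]
ft_force: [0.5, 0.7, 0.3]
grip_width: 0.448
```

Call:
{"name": "carry_out", "arguments": {"motion": [[[0,0,0],0],[[0,0,0],0],[[0,0,0],0],[[0,0,0],0],[[0,0,0],0],[[0,0,0],0]], "grip": 1, "squeeze": 20}}

```text
time: 19.1
position: [0.5795, 0.0561, 0.0458]
tool_rot: [1.999, 2.423, 0.001]
ft_force: [-0.3, 0.9, 1.2]
grip_width: 0.155
```

Call:
{"name": "carry_out", "arguments": {"motion": [[[-0.0015,0.0079,0],0],[[-0.003,0.0157,0],0],[[-0.0045,0.0236,0],0],[[-0.006,0.0314,0],0],[[-0.0076,0.0393,0],0],[[-0.0091,0.0471,0],0],[[-0.0102,0.053,0],0],[[-0.0113,0.0589,0],0],[[-0.0113,0.0589,0],0],[[-0.0113,0.0589,0],0]]}}

```text
time: 20.1
position: [0.5677, 0.1168, 0.0458]
tool_rot: [-1.997, -2.423, -0.002]
ft_force: [-1.9, 2.5, 5.1]
grip_width: 0.154
```

Call:
{"name": "carry_out", "arguments": {"motion": [[[-0.0004,0.002,0],0],[[-0.0008,0.004,0],0],[[-0.001,0.005,0],0],[[-0.0012,0.006,0],0],[[-0.0012,0.006,0],0],[[-0.0012,0.006,0],0]]}}

```text
time: 20.7
position: [0.5671, 0.1201, 0.0457]
tool_rot: [2.0, 2.422, -0.0]
ft_force: [-1.3, -1.8, 5.2]
grip_width: 0.151
```

Call:
{"name": "carry_out", "arguments": {"motion": [[[-0.0002,0.001,0],0],[[-0.0004,0.002,0],0],[[-0.0006,0.003,0],0],[[-0.0006,0.003,0],0],[[-0.0006,0.003,0],0]]}}

```text
time: 21.2
position: [0.5668, 0.1213, 0.0457]
tool_rot: [2.0, 2.42, -0.002]
ft_force: [-0.3, -5.1, 4.8]
grip_width: 0.155
```

Call:
{"name": "carry_out", "arguments": {"motion": [[[0,0,0],0],[[0,0,0],0],[[0,0,0],0],[[0,0,0],0]], "grip": 0.3}}

```text
time: 21.6
position: [0.5658, 0.1246, 0.0451]
tool_rot: [-1.998, -2.423, 0.0]
ft_force: [0.5, -0.1, 0.3]
grip_width: 0.339
```

Call:
{"name": "carry_out", "arguments": {"motion": [[[0,0,0.02],0],[[0,0,0.06],0],[[0,0,0.1],0],[[0.02,0.04,0.13],0],[[0.02,0.07,0.14],0],[[0.02,0.07,0.14],0],[[0.02,0.07,0.14],0],[[0.02,0.07,0.14],0]]}}

```text
time: 22.4
position: [0.5858, 0.1926, 0.1847]
tool_rot: [-2.0, -2.422, 0.003]
ft_force: [0.5, 0.7, 0.1]
grip_width: 0.349
```

Run:
```python
from h import *
d=shot('wrist','w5'); s=get_state(); print(s['time'],s['position'],s['ft_force'])
cv2.imwrite('pics/w5c.png',cv2.resize(d['pixels'][40:260,80:480],None,fx=2,fy=2,interpolation=cv2.INTER_CUBIC))
```

```text
22.45 [0.58591892 0.19218353 0.18471843] [ 0.39929684  0.12348187 -0.3118136 ]
```

View pics/w5c.png

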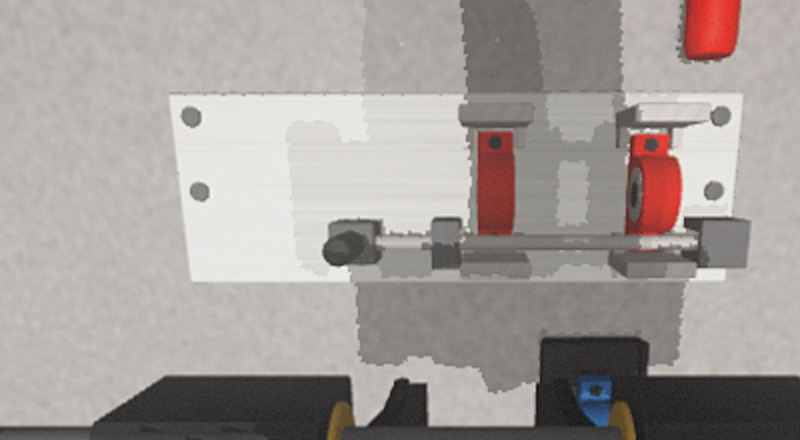

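The rod now runs over both feet into the keeper, with the knob at crop (342,250). I'll check the bolt travel with numbers and then hand in.

Run:
```python
from h import *
d=np.load('pics/w5.npz'); k=ray(d,(80+342/2-.25,40+250/2-.25),.07)[:2]
R=np.array([[np.cos(.19),-np.sin(.19)],[np.sin(.19),np.cos(.19)]]); l=R.T@(k-[.5139,.2669]); y=l[1]+.09; print('knob local',l[0],y,'travel',y+.13)
if y+.13>.0635: print(ticket.close_job())
```

```text
knob local 0.024285740740172042 -0.06029047660100434 travel 0.06970952339899567
the job is handed in; nothing more can be done
None
```

The job is done and handed in at about 22.5 s of the 72 s allowed; the hand-in gives no verdict.

- **Block:** The mate in the fixture was red. I took the red stock block from the rack by its foot's ends and set it on the clear bench. I then gripped it by the flat faces and lowered it into the empty seat. It met the seat floor at the expected height, and the wrist picture shows it upright between the lips.
- **Bolt:** I gripped the knob and pushed the bolt along fixture y until it met the stop at about 5 N. The last picture shows the rod over both feet and into the keeper.
- **Travel:** By arm motion the bolt moved about 66 mm. The knob picture put its final travel at 69.7 mm, just beyond the 67 mm stop, which fits the calibration and pixel error. Both are clear of the 61 mm needed.
- **Not rechecked:** I took no final picture of the blue stock block, the bearing ring or the screwdriver's far end. The wrist force stayed low in every reading, and the arm ended clear of everything.

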